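# Pack the starch kit drawer and push it home

## Robot

A 6-joint arm with a two-finger parallel gripper is mounted at the origin on the work surface. World frame = base frame: x ahead of the robot, y to its left, z up, the work surface at z = 0. Lengths are in mm, angles in rad, forces in N, time in s.
With the tool pointing down it reaches from about 300 to 775 mm from the base axis. Payload 14.6 kg.
Tool frame: the origin (TCP) lies on the centre line of the jaws, within the pads' length; the fingertips stand 8 mm ahead of it and the grasp point (between the pads) lies 11 mm behind it; z points along the fingers, y is the direction in which the jaws open and shut (so a half turn about z gives the same grasp; the last joint's range is limited). The gripper opens to 94 mm and grips with 3 to 60 N. Pads are 16 mm wide; open, the fingers measure 119 mm over their backs; the gripper's body (75 mm by 177 mm) begins 78 mm behind the grasp point.
Start: joints at [1.23, 0.3, 1.521, -0, 1.321, -0.067], TCP at [148.713, 529.503, 213.446] pointing down, gripper open.
Joint ranges: [-3.03, 3.03], [-0.79, 2.21], [0.23, 2.52], [-1.04, 4.18], [0, 3.07], [-2.55, 2.55]. Speed limits (rad/s): [2.22, 2.22, 2.57, 3.14, 3.14, 3.14].

## Interface

Orientations are given as [roll, pitch, yaw] about the fixed x, y, z axes, in that order (R = Rz(yaw) Ry(pitch) Rx(roll)).
In Python, from cell import read_state, cams, manip gives the robot as it stands.
- The arm moves only by the shell command python3 -m handwheel 'ROWS' [OPENING] [FORCE]. ROWS is JSON, a list of rows, each a list of 4 numbers: the shift along the tool's x, y, z in m, then the turn about the tool's z in degrees. In form: [[dx, dy, dz, turn], ...]. A call has 1 to 5 rows; each row is the pose to reach, as a shift and turn from the pose measured when the call began, along the tool's axes at that moment; what a row does not reach only later rows make up. A row lasts 1/8 s, in which the tool goes at most 62.5 mm and 10.7 degrees, less where a joint would pass 70% of its speed; a pose out of reach is approached as far as the arm can. A call with a gripper value outside its range is refused whole. OPENING is the closure, from 0 (fully open) to 1 (shut), set as the call begins (- or left out, the last holds). The fingers move at their own pace and stop on an object; FORCE is the grip in N (left out, the last holds). Time passes only in rows, so rows that repeat a pose let the fingers close. It gives the time, the measured TCP pose, the force and the opening at its end, in the units of the state.
- read_state(): the state, without advancing time (a new reading comes with each control period).
- cams.camera(name): name is "scene" or "top" or "wrist"; returns the picture (384x512x3 uint8, red, green, blue); there is no depth.
- cams.get_calibration(name): a dict with "vertical_fov" (degrees; the focal length in pixels is half the picture's height over the tangent of half this angle, whatever the lens; pixels are square), "cx", "cy" (the principal point, pixels), "R" (3x3) and "t" (3): a world point X has camera coordinates R X + t. Camera axes: x right, y down, z forward; pixel columns grow to the right and rows downward; lengths in mm; the calibration is good to about 2 mm. A picture is of the moment at which its call begins: read the wrist's pose just before it. get_calibration takes no time and is no camera call; for the wrist camera it gives the pose at the moment of the call.
- manip.sign_off(): hands the job in, once; it reports no verdict.
The state is a dict: "clock": time; "joints": joint angles; "qd": joint speeds; "effort": joint torques, N m; "eef_pos": TCP position; "eef_rot": TCP orientation; "wrist_force": force on the tool from outside, world axes, zero at the start; "moment": the same for the moment, N m; "finger_gap": finger opening in mm.
Only numpy, scipy, OpenCV 4.12 (cv2) and the standard library are available. Lean on these libraries where they do the work, as an engineer would, in place of code of your own. Each camera call takes 0.05 s, during which the arm holds its last target. There are 200 camera calls.

## Task

Pack away the starch kit: lay the bamboo stirrer and the stray wooden peg from the table down inside the open drawer of the little cabinet, then push the drawer fully home until it clicks into its catch and stays flush. Push it steadily, don't slam it, and leave the other things on the table where they stand.

Things in the scene. Friction and masses are not known exactly. Their poses are not given: they have to be found in the camera images.
- drawer (a joint): how far the drawer stands open, m: 0 = fully home with its front flush on the cabinet, at most 0.15. It slides along the cabinet's x axis, with about 1 N friction plus slight damping. A sprung ball catch acts over the last 16 mm: it resists the push with about 4 N from 16 mm down to 7 mm open (let go there and the drawer creeps back out to about 17 mm), then below about 5 mm it snaps the drawer home and holds it; at home there is a rigid stop
- cabinet_mouth (a point): centre of the lower edge of the fixed cabinet's open face, on the table. Its x axis points into the cabinet (the way the drawer closes), y along its width, z up. Plywood cabinet 190 deep (x), 232 wide (y), 90 high mm, screwed down; its solid top hides what is beyond this face, so with the drawer open by d only the d behind the drawer's front panel can be reached from above
- drawer_floor (a point): point on the upper surface of the drawer's floor (15 mm above the table), midway across; axes like cabinet_mouth's; moves with the drawer. Inside the drawer is 160 long (x: the front panel's inner face at x = -80 mm, the rear wall at +80 mm), 202 wide (y), its sides and rear wall 43 mm high above the floor. Pale wood; cabinet inside is 80 mm high above the table, so what stands up out of the drawer will jam
- drawer_front (a point): centre of the outer face of the drawer's blue front panel, 45 mm above the table; axes like cabinet_mouth's, so push along +x. Panel 12 thick, 232 wide, 80 high mm (5 to 85 mm above the table), plain and flat apart from a dark 3 mm strip near the top
- stirrer: bamboo stirrer lying flat, 170 long (x), 10 thick mm; the stick is 12 wide, and the last 40 mm at the +x end is a 22 wide paddle. Origin at the centre of its underside. 20 to 42 g
- peg: pale wooden clothes peg with a steel spring ring in the middle, lying on its side: 80 long (x), 12 wide (y), 14 high (z) mm. Origin at the centre of its underside. 11 to 21 g
- bowl: white plastic bowl, 170 across, 60 high mm; origin at the centre of its underside. A bystander
- pot: stainless pot, 160 across, 90 high mm; origin at the centre of its underside. A bystander
- mug: white ceramic mug, 80 across, 90 high mm, handle at its +y; origin at the centre of its underside. A bystander
- tin: tin with yellow ends and a pale label, 70 across, 110 high mm; origin at the centre of its underside. A bystander
Mind the look-alikes: they are no part of the job. There is more than one size of the stirrer; the one meant has the size given above.

How it is judged:
By the outcome, as a careful person would: the job done as asked, in the order asked, and still so for the second after the job is handed in, with the robot touching nothing.
It also fails if it takes over 69 s, if anything falls off the work surface, if the arm or the gripper's body presses on something with over 40 N, if the wrist force passes 120 N, or if a joint passes its speed limit or range.

## Working session

There is one attempt and no reset: what is moved stays moved. The work goes in short steps, Python scripts to look and compute and a shell command to move; the robot and the scene stay as the last step left them, time stands still between calls to the robot, and variables do not carry over. Pictures are saved under pics/ and viewed, about 8 in all and at most 12, crops included, and the job is handed in when it is done.

```bash
mkdir -p pics; ls; python3 - <<'E'
from cell import read_state,cams
import cv2
print(read_state())
for n in("top","scene"):
    im=cams.camera(n); cv2.imwrite(f"pics/{n}0.png",im[:,:,::-1]); print(n,cams.get_calibration(n))
E
```

```text
pics
{'clock': 0.0, 'joints': array([ 1.23037714e+00,  3.00464511e-01,  1.52156104e+00, -1.58304156e-05,
        1.32067235e+00, -6.65861929e-02]), 'qd': array([ 0.00069239, -0.00017695,  0.00137613,  0.00022954,  0.00047785,
        0.00229954]), 'effort': array([ 4.98035715e-04, -5.31775725e+01, -3.52765381e+01,  7.09727174e-02,
        2.41203932e-02, -4.43341730e-05]), 'eef_pos': array([148.65253024, 529.28253802, 212.89840972]), 'eef_rot': array([-3.14048884e+00, -5.82402965e-05,  2.86776356e+00]), 'wrist_force': array([ 0.13963895,  0.32897244, -0.38055574]), 'moment': array([ 0.0408835 , -0.06663506, -0.00293091]), 'finger_gap': 93.92415383613869}
top {'vertical_fov': 53.95210537579633, 'cx': 264.3205264460617, 'cy': 182.95325182810276, 'R': array([[-0.00655975, -0.99997783,  0.00114073],
       [-0.99823217,  0.0064809 , -0.05908065],
       [ 0.05907195, -0.00152626, -0.99825256]]), 't': array([  12.90114241,  492.06028543, 1074.09266421])}
scene {'vertical_fov': 48.70876209758334, 'cx': 253.68903101797179, 'cy': 191.83518898763688, 'R': array([[-0.73012623,  0.68321455, -0.01155718],
       [ 0.47046288,  0.49035632, -0.73363162],
       [-0.49556067, -0.54108091, -0.6794491 ]]), 't': array([ 352.36269901, -198.29047596, 1482.6180731 ])}
```

View pics/top0.png

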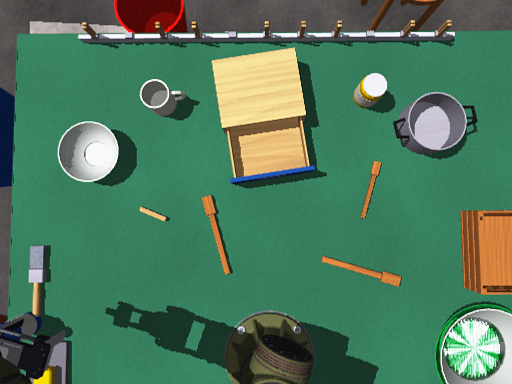

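View pics/scene0.png

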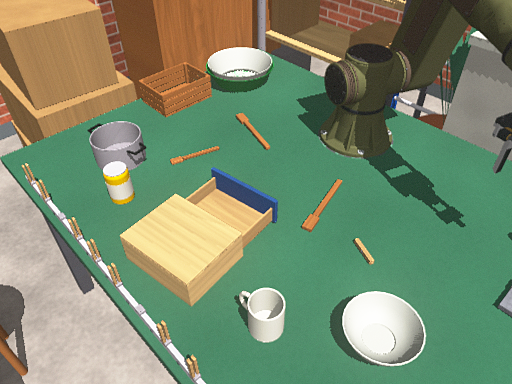

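The top view shows the drawer open, with its front from (232,182) to (315,168). The peg is at (153,214). There are three stirrers, at (216,235), (362,271) and (371,190). I'll measure them next.

```bash
cat >h.py <<'E'
import numpy as np,cv2
from cell import read_state,cams
def ray(c,u,v,z,h=384):
    f=h/2/np.tan(np.radians(c["vertical_fov"]/2)); R=np.array(c["R"]);t=np.array(c["t"])
    o=-R.T@t; d=R.T@np.array([(u-c["cx"])/f,(v-c["cy"])/f,1]); return (o+d*(z-o[2])/d[2])[:2]
def blobs(im,c,z,lo,hi,amin=60):
    hsv=cv2.cvtColor(im,cv2.COLOR_RGB2HSV); m=cv2.inRange(hsv,lo,hi)
    out=[]
    for k in cv2.findContours(m,cv2.RETR_EXTERNAL,cv2.CHAIN_APPROX_NONE)[0]:
        if cv2.contourArea(k)<amin: continue
        p=np.array([ray(c,*q[0],z) for q in k]).astype(np.float32)
        out.append((k.reshape(-1,2).mean(0),cv2.minAreaRect(p),p))
    return out
def tool(dx,dy,s=None):
    "world shift -> tool xy shift (m) at current yaw (tool down)"
    s=s or read_state(); from scipy.spatial.transform import Rotation as Ro
    return (Ro.from_euler("xyz",s["eef_rot"]).as_matrix().T@np.array([dx,dy,0]))/1000
E
python3 - <<'E'
from h import *
im=cv2.imread("pics/top0.png")[:,:,::-1].copy(); c=cams.get_calibration("top")
for a in [(5,110,90),(5,70,120)]:
  for px,r,p in blobs(im,c,10,a,(28,255,255),40):
    print(px.round(),np.round(r[0],1),np.round(r[1],1),round(r[2],1))
for px,r,p in blobs(im,c,85,(105,150,60),(130,255,255),100): print("blue",px.round(),np.round(r[0],1),np.round(r[1],1),round(r[2],1),p[p[:,1].argmax()],p[p[:,1].argmin()])
for q in [(213,60),(297,48),(306,113),(221,126)]: print(q,ray(c,*q,90).round())
for q in [(209,197),(228,272),(322,259),(400,282),(141,209),(166,218)]: print(q,ray(c,*q,10).round())
hsv=cv2.cvtColor(im,cv2.COLOR_RGB2HSV)
for q in [(218,235),(153,214),(360,270),(270,150),(280,90)]: print(q,hsv[q[1],q[0]])
E
```

```text
[ 44. 377.] [-45.8 636.3] [48.1 41. ] 89.6
[ 36. 299.] [166.  662.7] [90.  14.2] 1.7
[362. 270.] [ 242.6 -264.1] [232.2  30.2] 73.0
[490. 257.] [ 290.6 -627.5] [147.7 238.8] 89.6
[152. 213.] [406.5 332.6] [79.2 12.7] 67.0
[216. 234.] [345.1 147.6] [231.2  29.3] 16.0
[370. 189.] [ 472.9 -294.2] [ 23.1 169.8] 72.8
[269. 143.] [601.9  -1.9] [150.8 243.1] 8.6
[367.  91.] [ 761.8 -295.2] [71.3 44.4] 40.2
[444.  26.] [ 955.6 -526.3] [19.1 55.3] 34.5
[409.  26.] [ 956.2 -422.7] [16.9 49.7] 44.8
[378.  14.] [ 992.9 -332. ] [  7.8 107.7] 59.0
[ 44. 378.] [-45.8 636.6] [47.5 41. ] 89.6
[ 35. 298.] [167.5 663.4] [15.2 86.8] 89.1
[362. 270.] [ 242.6 -264.2] [231.5  30.2] 73.0
[489. 251.] [ 291.5 -625.5] [144.4 241.6] 87.9
[152. 214.] [406.4 333.9] [79.2 13.5] 66.6
[216. 234.] [345.3 147.6] [231.5  28.5] 16.1
[370. 189.] [ 472.3 -296.1] [ 22.5 170. ] 74.7
[231. 154.] [578.  105.8] [136.4   6.6] 8.6
[275. 149.] [598.4 -14.3] [141.3 195.4] 8.6
[364.  89.] [ 770.8 -286.7] [70.8 34.7] 13.8
[262.  95.] [768.   24.7] [219.8 249.7] 8.7
blue [272. 174.] [512.8 -11.6] [ 13.4 230.3] 8.8 [496.55328  102.403786] [ 533.0549  -124.95877]
(213, 60) [826. 148.]
(297, 48) [858. -82.]
(306, 113) [ 677. -105.]
(221, 126) [643. 126.]
(209, 197) [453. 170.]
(228, 272) [238. 115.]
(322, 259) [ 273. -154.]
(400, 282) [ 207. -376.]
(141, 209) [419. 366.]
(166, 218) [393. 294.]
(218, 235) [ 13 181 213]
(153, 214) [ 18 126 232]
(360, 270) [ 13 179 215]
(270, 150) [ 19 119 237]
(280, 90) [ 21 107 239]
```

The wanted stirrer, 170 mm long, is at (472,-295) with a yaw of about -16°, close to the tool's own yaw. The other two are 231 mm long. I'll go above it.

```bash
python3 -m handwheel '[[-0.535,-0.706,0.03,0],[-0.535,-0.706,0.03,0],[-0.535,-0.706,0.03,0],[-0.535,-0.706,0.03,0],[-0.535,-0.706,0.03,0]]' 0.4 20; python3 -m handwheel '[[-0.35,-0.47,0.02,0],[-0.35,-0.47,0.02,0],[-0.35,-0.47,0.02,0],[-0.35,-0.47,0.02,0],[-0.35,-0.47,0.02,0]]'; python3 -c "
from h import *
s=read_state();print(s['eef_pos'],tool(472.5-s['eef_pos'][0],-295-s['eef_pos'][1]))"
```

```text
clock: 0.72
eef_pos: [263.1, 237.0, 202.8]
eef_rot: [-3.141, 0.0, 2.868]
wrist_force: [0.8, -0.4, 0.4]
finger_gap: 56.8
clock: 1.35
eef_pos: [375.0, -55.0, 192.5]
eef_rot: [-3.141, 0.001, 2.868]
wrist_force: [1.1, 0.8, 0.1]
finger_gap: 56.5
[374.96660129 -55.03102846 192.54763228] [-0.15875493 -0.20468188  0.0002641 ]
```

```bash
python3 -m handwheel '[[-0.159,-0.205,0.02,0],[-0.159,-0.205,0.02,0],[-0.159,-0.205,0.02,0],[-0.159,-0.205,0.02,0],[-0.159,-0.205,0.02,0]]'; python3 -m handwheel '[[0,0,0,0],[0,0,0,0]]';python3 - <<'E'
from h import *
s=read_state(); c=cams.get_calibration("wrist"); im=cams.camera("wrist"); cv2.imwrite("pics/w1.png",im[:,:,::-1])
print(s["eef_pos"],s["eef_rot"],c["t"])
for px,r,p in blobs(im,c,10,(5,110,90),(28,255,255),300): print(px.round(),np.round(r[0],1),np.round(r[1],1),round(r[2],1),p.min(0),p.max(0))
E
```

```text
clock: 1.98
eef_pos: [472.7, -297.9, 171.3]
eef_rot: [-3.141, -0.001, 2.865]
wrist_force: [0.0, 1.0, 0.2]
finger_gap: 56.2
clock: 2.22
eef_pos: [472.4, -296.8, 171.4]
eef_rot: [-3.142, -0.001, 2.866]
wrist_force: [0.2, 0.5, -1.2]
finger_gap: 56.0
[ 472.4436024  -296.84647206  171.42077269] [-3.14150316e+00 -1.35502089e-03  2.86621556e+00] [ 157.52662725 -533.45373438  209.03455044]
[313. 377.] [ 736.9 -291. ] [454.  54.] 74.3 [ 694.74084 -516.8436 ] [822.8431  -78.48897]
[370. 321.] [ 691.1 -203.3] [22.1 93.6] 89.5 [ 644.26825 -214.49916] [ 737.83374 -192.17744]
[135. 321.] [ 610.8 -490.5] [22.2 93.6] 60.4 [ 570.3204  -514.85187] [ 652.9212  -462.63483]
[252. 180.] [ 473.1 -298.4] [ 20.2 166.5] 74.7 [ 392.43222 -329.46213] [ 555.76953 -268.96536]
```

View pics/w1.png

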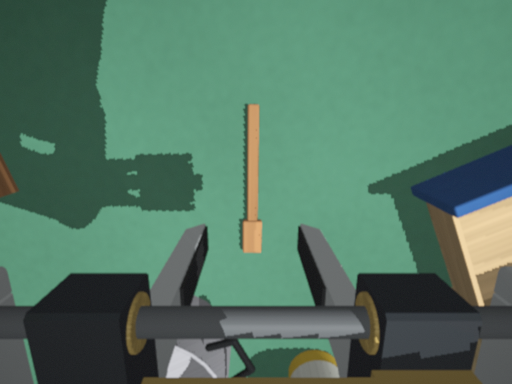

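The wrist view shows the stirrer at (252,180), centred and aligned with the tool, paddle toward the bottom of the picture. I'll descend and grip it.

```bash
python3 -m handwheel '[[-0.009,-0.001,0.055,0],[-0.009,-0.001,0.11,0],[-0.009,-0.001,0.14,0],[-0.009,-0.001,0.16,0],[-0.009,-0.001,0.16,0]]' 0.6; python3 -m handwheel '[[0,0,0,0],[0,0,0,0],[0,0,0,0],[0,0,0,0],[0,0,0,0]]' 1 20;  python3 -m handwheel '[[0,0,-0.05,0],[0,0,-0.1,0],[0,0,-0.14,0],[0,0,-0.14,0]]'
```

```text
clock: 2.9
eef_pos: [480.4, -299.0, 11.1]
eef_rot: [3.141, -0.003, 2.867]
wrist_force: [-0.3, 0.4, 0.6]
finger_gap: 37.7
clock: 3.52
eef_pos: [480.7, -299.1, 11.9]
eef_rot: [3.141, -0.002, 2.867]
wrist_force: [-1.3, 2.4, 6.1]
finger_gap: 11.6
clock: 4.03
eef_pos: [481.9, -299.9, 155.0]
eef_rot: [-3.14, 0.003, 2.867]
wrist_force: [0.0, 0.4, -0.5]
finger_gap: 11.9
```

```bash
python3 -m handwheel '[[-0.042,0.319,0,10],[-0.042,0.319,0,20],[-0.042,0.319,0,30],[-0.042,0.319,0,40],[-0.042,0.319,0,50]]'; python3 -c "
from h import *
s=read_state();print(tool(609-s['eef_pos'][0],-5-s['eef_pos'][1]),np.degrees(s['eef_rot'][2])-99)"
```

```text
clock: 4.65
eef_pos: [598.3, -27.6, 153.2]
eef_rot: [3.141, 0.003, 1.999]
wrist_force: [0.7, -0.4, 0.2]
finger_gap: 11.8
[ 1.60867822e-02  1.91451683e-02 -4.02706202e-05] 15.555941775836672
```

```bash
python3 -m handwheel '[[0.016,0.019,0,8],[0.016,0.019,0,15.5],[0.016,0.019,0,15.5],[0.016,0.019,0,15.5]]'; python3 - <<'E'
from h import *
s=read_state(); c=cams.get_calibration("wrist"); im=cams.camera("wrist"); t=cams.camera("top")
cv2.imwrite("pics/w2.png",np.hstack([im,t[40:280,150:350].repeat(2,0).repeat(2,1)[:384,:288]])[:,:,::-1])
print(s["eef_pos"],np.degrees(s["eef_rot"]))
for px,r,p in blobs(im,c,85,(105,150,60),(130,255,255),300): print("blue",px.round(),np.round(r[0],1),np.round(r[1],1),round(r[2],1))
E
```

```text
clock: 5.15
eef_pos: [608.6, -5.5, 152.6]
eef_rot: [3.141, 0.002, 1.731]
wrist_force: [-0.6, 0.0, -0.4]
finger_gap: 11.6
[608.64485091  -5.48727292 152.56331976] [1.79993202e+02 1.37007299e-01 9.91904403e+01]
blue [144. 160.] [522.9   5.5] [ 30.7 198.5] 8.4
```

View pics/w2.png

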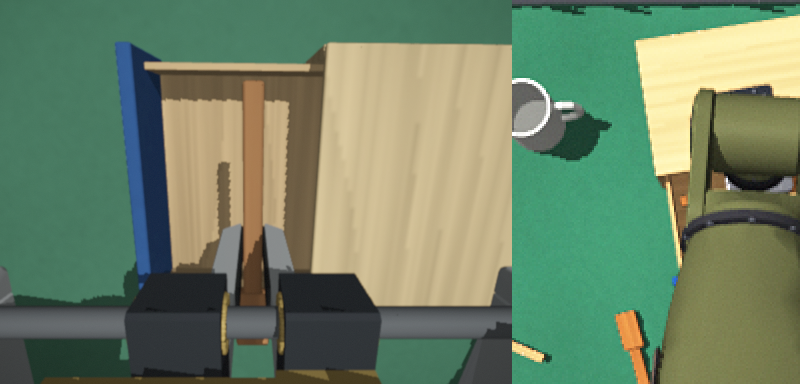

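The wrist view shows the stirrer held over the open drawer, parallel to it. Its stick end is at (254,80), the drawer's +y wall at (235,68), and the cabinet's edge runs from (328,43) to (312,305). I'll check the margins.

```bash
python3 - <<'E'
from h import *
c=cams.get_calibration("wrist"); C=np.array([598,1.6]);a=np.radians(9);E_=np.array([[np.cos(a),np.sin(a)],[-np.sin(a),np.cos(a)]])
for n,u,v,z in [("mouth",328,43,90),("mouth",312,305,90),("panel outer",116,43,85),("panel inner",130,43,85),("sidewall outer",235,62,58),("sidewall inner",235,72,58),("stir end",254,80,152),("panelinner",155,270,50),("floor edge front",162,98,15)]:
    print(n,(E_@(ray(c,u,v,z)-C)).round(1))
print(E_@(read_state()["eef_pos"][:2]-C))
E
```

```text
mouth [ 63.  113.9]
mouth [ 63.6 -97.2]
panel outer [-87.  114.3]
panel inner [-77.  114.3]
sidewall outer [ -3.7 105.8]
sidewall inner [-3.8 98.3]
stir end [11.1 84. ]
panelinner [-86.3 -85.6]
floor edge front [-76.7  79.4]
[ 9.51279162 -8.7116381 ]
```

```bash
python3 -m handwheel '[[0,0,0.05,0],[0,0,0.095,0],[0,0,0.115,0],[0,0,0.125,0],[0,0,0.125,0]]'; python3 -m handwheel '[[0,0,0,0],[0,0,0,0],[0,0,0,0]]' 0.7;  python3 -m handwheel '[[0,0,-0.03,0],[0,0,-0.09,0],[0,0,-0.15,0],[0,0,-0.15,0]]'
```

```text
clock: 5.88
eef_pos: [609.3, -5.9, 28.6]
eef_rot: [3.14, 0.003, 1.73]
wrist_force: [0.6, 0.2, 0.3]
finger_gap: 11.8
clock: 6.25
eef_pos: [609.6, -5.9, 29.2]
eef_rot: [3.139, 0.003, 1.73]
wrist_force: [0.9, 0.1, -1.0]
finger_gap: 28.0
clock: 6.75
eef_pos: [610.9, -5.6, 184.6]
eef_rot: [3.131, 0.005, 1.73]
wrist_force: [0.4, 0.5, -0.3]
finger_gap: 28.2
```

```bash
python3 -m handwheel '[[0.367,-0.148,0,6],[0.367,-0.148,0,12],[0.367,-0.148,0,18],[0.367,-0.148,0,25],[0.367,-0.148,0,32]]' 0.5; python3 -c "
from h import *
s=read_state();print(tool(406.5-s['eef_pos'][0],333-s['eef_pos'][1]),np.degrees(s['eef_rot'][2])-67)"
```

```text
clock: 7.38
eef_pos: [447.2, 264.0, 180.1]
eef_rot: [3.13, -0.001, 1.168]
wrist_force: [0.6, 0.2, 0.8]
finger_gap: 46.7
[ 0.04750908 -0.06450722 -0.00067074] -0.09318892909981003
```

```bash
python3 -m handwheel '[[0.0475,-0.0645,0.03,0],[0.0475,-0.0645,0.03,0],[0.0475,-0.0645,0.03,0],[0.0475,-0.0645,0.03,0]]'; python3 - <<'E'
from h import *
s=read_state(); c=cams.get_calibration("wrist"); im=cams.camera("wrist"); t=cams.camera("top")
cv2.imwrite("pics/w3.png",np.hstack([im,t[40:232,190:334].repeat(2,0).repeat(2,1)])[:,:,::-1])
print(s["eef_pos"],np.degrees(s["eef_rot"]))
for px,r,p in blobs(im,c,14,(5,70,90),(28,255,255),300): print(px.round(),np.round(r[0],1),np.round(r[1],1),round(r[2],1),(tool(*(np.array(r[0])-s["eef_pos"][:2]))).round(4))
ct=cams.get_calibration("top")
for px,r,p in blobs(t,ct,25,(5,150,90),(28,255,255),30): print("top",px.round(),np.round(r[0],1),np.round(r[1],1),round(r[2],1))
E
```

```text
clock: 7.88
eef_pos: [407.2, 332.3, 149.4]
eef_rot: [3.13, -0.001, 1.167]
wrist_force: [0.9, -0.3, 0.0]
finger_gap: 47.1
[407.23925094 332.26366751 149.42532246] [ 1.79349893e+02 -5.39382261e-02  6.68863057e+01]
[438. 367.] [525.2  42.1] [ 66.3 116.6] 66.3 [-0.2204  0.2226  0.0022]
[237. 360.] [309.5 141.6] [113.1  21.7] 15.0 [-0.2137 -0.0149 -0.0005]
[151. 324.] [236.9 227.3] [85.  14.1] 59.6 [-0.1635 -0.1153 -0.0016]
[351. 323.] [451.2 133.9] [88.2 20.9] 76.6 [-0.1651  0.1185  0.0011]
[251. 186.] [409.1 331.9] [80.9 11.5] 66.6 [0.0004 0.0018 0.    ]
top [ 42. 376.] [-37.9 628.1] [48.2 43.1] 89.6
top [362. 270.] [ 241.5 -259.5] [227.9  29.2] 75.5
top [490. 259.] [ 293.3 -616.8] [142.4 232.8] 87.9
top [216. 233.] [345.4 148.3] [226.7  26.9] 14.1
top [267. 143.] [605.8   3. ] [ 21.9 171.2] 9.2
top [367.  92.] [ 754.8 -291.1] [72.1 40.7] 42.0
top [379.  14.] [ 985.8 -329.1] [  9.  106.3] 58.3
```

View pics/w3.png

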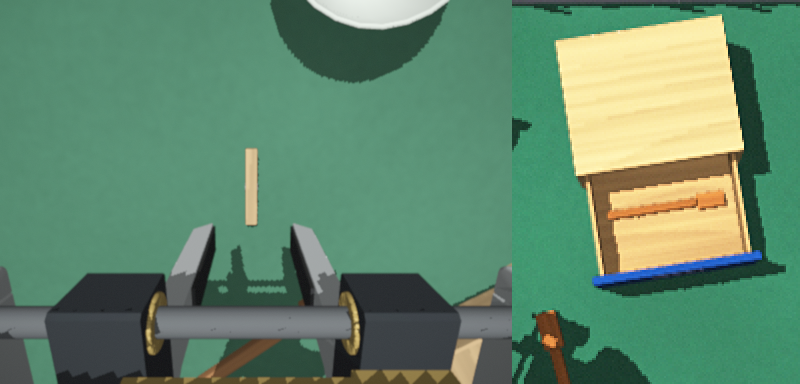

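The wrist view shows the peg at (251,186), centred and aligned. The top crop shows the stirrer lying flat in the drawer.

```bash
python3 -m handwheel '[[0,0.002,0.055,0],[0,0.002,0.1,0],[0,0.002,0.125,0],[0,0.002,0.137,0],[0,0.002,0.137,0]]'; python3 -m handwheel '[[0,0,0,0],[0,0,0,0],[0,0,0,0],[0,0,0,0],[0,0,0,0]]' 1 15;  python3 -m handwheel '[[0,0,-0.05,0],[0,0,-0.1,0],[0,0,-0.15,0],[0,0,-0.15,0]]'; python3 - <<'E'
from h import *
s=read_state();C=np.array([598,1.6]);a=np.radians(9);g=C-38*np.array([np.cos(a),np.sin(a)])
print(g,tool(*(g-s["eef_pos"][:2])),np.degrees(s["eef_rot"][2])-99)
E
```

```text
clock: 8.6
eef_pos: [411.2, 330.5, 12.8]
eef_rot: [3.13, -0.001, 1.166]
wrist_force: [-0.7, -0.0, -0.0]
finger_gap: 46.9
clock: 9.22
eef_pos: [411.3, 330.6, 13.1]
eef_rot: [3.13, -0.002, 1.166]
wrist_force: [-2.1, -1.3, 4.5]
finger_gap: 11.7
clock: 9.72
eef_pos: [410.8, 332.0, 166.6]
eef_rot: [3.127, -0.007, 1.166]
wrist_force: [-0.3, -0.0, -0.8]
finger_gap: 11.6
[560.46784306  -4.34450967] [-0.25015992  0.27005778  0.00229461] -32.20129530342247
```

```bash
python3 -m handwheel '[[-0.25,0.27,0,-7],[-0.25,0.27,0,-14],[-0.25,0.27,0,-21],[-0.25,0.27,0,-28],[-0.25,0.27,0,-32]]'; python3 - <<'E'
from h import *
s=read_state();g=np.array([560.5,-4.3])
print(g,tool(*(g-s["eef_pos"][:2])),np.degrees(s["eef_rot"][2])-99)
E
```

```text
clock: 10.35
eef_pos: [537.9, 44.1, 166.9]
eef_rot: [3.127, 0.002, 1.727]
wrist_force: [0.5, 0.4, -0.2]
finger_gap: 12.0
[560.5  -4.3] [-0.05136879  0.01472371  0.00031043] -0.02813880584534445
```

```bash
python3 -m handwheel '[[-0.051,0.015,0,0],[-0.051,0.015,0,0],[-0.051,0.015,0.04,0],[-0.051,0.015,0.04,0]]'; python3 - <<'E'
from h import *
s=read_state(); im=cams.camera("wrist"); cv2.imwrite("pics/w4.png",im[:,:,::-1])
print(s["eef_pos"],tool(*(np.array([560.5,-4.3])-s["eef_pos"][:2])))
E
```

```text
clock: 10.85
eef_pos: [559.4, -3.1, 124.2]
eef_rot: [3.133, 0.0, 1.728]
wrist_force: [-0.9, -0.2, 0.9]
finger_gap: 12.3
[559.41139522  -3.10390616 124.1566036 ] [-1.35191085e-03  8.87631289e-04  1.21895173e-05]
```

View pics/w4.png

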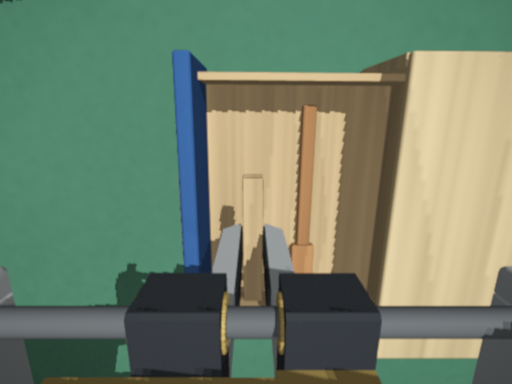

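The peg (253,180–300) is held between the front panel and the stirrer (308,105–250), clear of both. I'll lower it and release.

```bash
python3 -m handwheel '[[-0.001,0.001,0.04,0],[-0.001,0.001,0.075,0],[-0.001,0.001,0.09,0],[-0.001,0.001,0.095,0],[-0.001,0.001,0.095,0]]'; python3 -m handwheel '[[0,0,0,0],[0,0,0,0],[0,0,0,0]]' 0.7;  python3 -m handwheel '[[0,0,-0.03,0],[0,0,-0.09,0],[0,0,-0.15,0],[0,0,-0.15,0]]'
```

```text
clock: 11.52
eef_pos: [563.4, -3.8, 32.4]
eef_rot: [3.128, 0.001, 1.728]
wrist_force: [0.9, 0.8, -0.7]
finger_gap: 11.7
clock: 11.9
eef_pos: [563.5, -3.8, 32.8]
eef_rot: [3.128, 0.001, 1.728]
wrist_force: [0.6, -0.3, 0.5]
finger_gap: 27.9
clock: 12.4
eef_pos: [563.1, -4.0, 187.6]
eef_rot: [3.12, 0.003, 1.728]
wrist_force: [-0.0, -0.0, -0.6]
finger_gap: 28.5
```

```bash
python3 -m handwheel '[[0,-0.055,0,0],[0,-0.105,0,0],[0,-0.105,0,0],[0,-0.105,0.05,0],[0,-0.105,0.07,0]]' 1; python3 - <<'E'
from h import *
s=read_state(); t=cams.camera("top"); im=cams.camera("wrist"); cv2.imwrite("pics/w5.png",np.hstack([im,t[40:232,190:334].repeat(2,0).repeat(2,1)])[:,:,::-1])
c=cams.get_calibration("top")
C=np.array([598,1.6]);a=np.radians(9);E_=np.array([[np.cos(a),np.sin(a)],[-np.sin(a),np.cos(a)]])
for px,r,p in blobs(t,c,85,(105,150,60),(130,255,255),50): print("blue",(E_@(np.array(r[0])-C)).round(1),np.round(r[1],1),round(r[2],1))
print(E_@(s["eef_pos"][:2]-C),s["eef_pos"][2],s["eef_rot"])
E
```

```text
clock: 13.02
eef_pos: [460.5, -20.3, 112.6]
eef_rot: [3.122, 0.002, 1.728]
wrist_force: [-0.7, -0.2, 0.3]
finger_gap: 0.7
blue [-393.8  750.2] [66.8 55.3] 2.0
blue [-85.7  87.9] [13.4 55. ] 9.1
blue [-87.4 -76.2] [12.8 77.6] 11.0
blue [131.6 695.6] [269.2  35.5] 2.0
[-139.20373489   -0.16729964] 112.6184081971234 [3.12234588e+00 2.46125476e-03 1.72815931e+00]
```

View pics/w5.png

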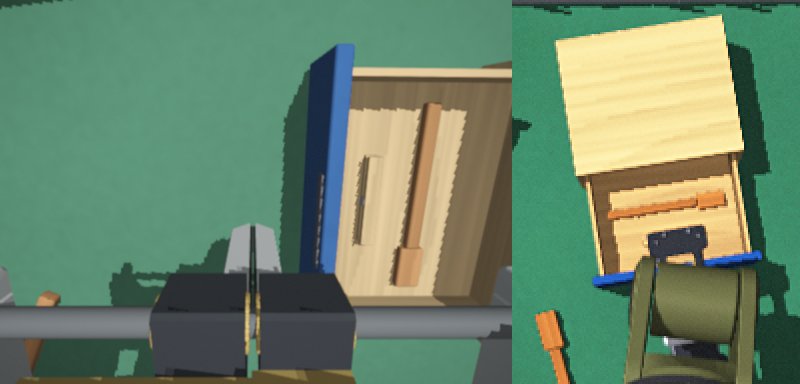

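Both pieces lie flat in the drawer, the peg at (368,200) and the stirrer at (420,195). The closed fingers stand in front of the blue panel. I'll lower them and start pushing steadily.

```bash
python3 -m handwheel '[[0,0,0.04,0],[0,0,0.062,0],[0,0,0.062,0],[0,0.01,0.062,0],[0,0.02,0.062,0]]'; python3 -m handwheel '[[0,0.01,0,0],[0,0.018,0,0],[0,0.027,0,0],[0,0.036,0,0],[0,0.045,0,0]]'; python3 -m handwheel '[[0,0.01,0,0],[0,0.02,0,0],[0,0.03,0,0],[0,0.04,0,0],[0,0.05,0,0]]'; python3 - <<'E'
from h import *
s=read_state()
C=np.array([598,1.6]);a=np.radians(9);E_=np.array([[np.cos(a),np.sin(a)],[-np.sin(a),np.cos(a)]])
print(E_@(s["eef_pos"][:2]-C),s["eef_pos"][2],s["wrist_force"])
E
```

```text
clock: 13.75
eef_pos: [482.9, -17.1, 52.5]
eef_rot: [3.121, 0.003, 1.728]
wrist_force: [0.3, -1.0, -0.0]
finger_gap: 0.2
clock: 14.38
eef_pos: [527.7, -10.0, 53.3]
eef_rot: [3.122, 0.003, 1.728]
wrist_force: [-2.5, -0.5, -1.5]
finger_gap: 0.1
clock: 15.0
eef_pos: [577.7, -2.0, 54.3]
eef_rot: [3.122, 0.003, 1.728]
wrist_force: [-2.0, -0.5, 0.2]
finger_gap: 0.8
[-20.56767502  -0.34211053] 54.25951391187181 [-2.0484651  -0.485914    0.23280611]
```

```bash
python3 -m handwheel '[[0,0.008,0,0],[0,0.016,0,0],[0,0.024,0,0],[0,0.031,0,0],[0,0.037,0,0]]'; python3 -m handwheel '[[0,0.004,0,0],[0,0.008,0,0],[0,0.011,0,0],[0,0.014,0,0]]'; python3 - <<'E'
from h import *
s=read_state()
C=np.array([598,1.6]);a=np.radians(9);E_=np.array([[np.cos(a),np.sin(a)],[-np.sin(a),np.cos(a)]])
print(E_@(s["eef_pos"][:2]-C),s["eef_pos"][2],s["wrist_force"])
im=cams.camera("scene"); cv2.imwrite("pics/s6.png",im[150:310,100:300].repeat(3,0).repeat(3,1)[:,:,::-1])
E
```

```text
clock: 15.62
eef_pos: [614.7, 3.9, 55.0]
eef_rot: [3.122, 0.003, 1.728]
wrist_force: [-1.3, -1.3, -1.3]
finger_gap: 0.4
clock: 16.12
eef_pos: [628.1, 6.0, 55.1]
eef_rot: [3.124, 0.002, 1.728]
wrist_force: [-3.7, -1.2, 0.0]
finger_gap: 0.7
[30.41226404 -0.40283294] 55.07875502425565 [-3.73127532 -1.22120633  0.00692115]
```

View pics/s6.png

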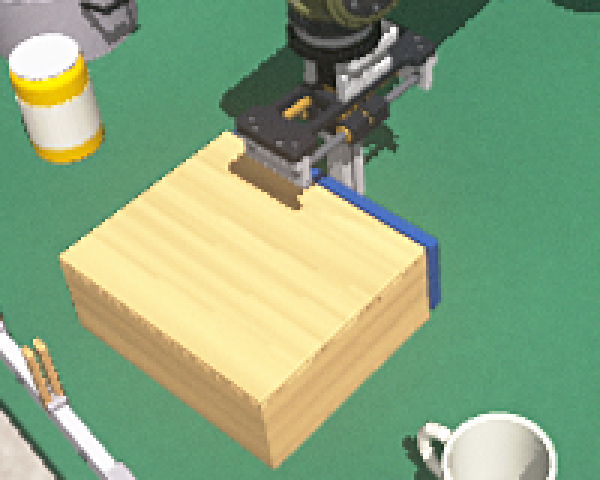

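The scene crop shows the blue panel (370,220) nearly at the cabinet, and the force has risen to the catch's 4 N. I'll finish in small steps.

```bash
python3 -m handwheel '[[0,0.002,0,0],[0,0.004,0,0],[0,0.005,0,0]]'; python3 -m handwheel '[[0,0.0015,0,0],[0,0.003,0,0],[0,0.004,0,0]]'
```

```text
clock: 16.55
eef_pos: [633.3, 6.8, 55.4]
eef_rot: [3.124, 0.002, 1.728]
wrist_force: [-9.5, -1.7, 5.2]
finger_gap: 0.8
clock: 16.92
eef_pos: [633.4, 6.9, 55.4]
eef_rot: [3.134, 0.002, 1.728]
wrist_force: [-43.7, -5.8, 24.4]
finger_gap: 0.3
```

It's against the stop: 44 N at the fingertips and no further travel. I'll back off and check.

```bash
python3 -m handwheel '[[0,-0.01,0,0],[0,-0.03,0,0],[0,-0.06,0,0],[0,-0.1,0,0],[0,-0.15,0,0]]'; python3 -m handwheel '[[0,-0.05,-0.05,0],[0,-0.1,-0.1,0],[0,-0.14,-0.12,0],[0,-0.18,-0.12,0],[0,-0.2,-0.12,0]]';python3 -m handwheel '[[0.06,0,0,0],[0.12,0,0,0],[0.18,0,0,0],[0.2,0,0,0],[0.2,0,0,0]]'; python3 - <<'E'
from h import *
t=cams.camera("top"); im=cams.camera("scene"); cv2.imwrite("pics/s7.png",np.vstack([np.hstack([t[:250,:400],im[150:400,100:400]])])[:,:,::-1])
c=cams.get_calibration("top")
C=np.array([598,1.6]);a=np.radians(9);E_=np.array([[np.cos(a),np.sin(a)],[-np.sin(a),np.cos(a)]])
for px,r,p in blobs(t,c,85,(105,150,60),(130,255,255),50): print("blue",(E_@(np.array(r[0])-C)).round(1),np.round(r[1],1),round(r[2],1))
d=cv2.absdiff(cv2.imread("pics/top0.png")[:,:,::-1].copy(),t).max(2)
for n,(x,y,w,h) in dict(bowl=(50,115,75,75),mug=(135,75,50,42),tin=(350,68,40,42),pot=(390,85,90,75),big1=(195,190,40,85),big2=(318,252,88,38)).items(): print(n,(d[y:y+h,x:x+w]>40).sum())
E
```

```text
clock: 17.55
eef_pos: [484.5, -16.7, 54.5]
eef_rot: [3.133, 0.002, 1.728]
wrist_force: [1.4, -0.6, -0.1]
finger_gap: 0.4
clock: 18.18
eef_pos: [284.8, -48.2, 173.2]
eef_rot: [3.13, 0.003, 1.728]
wrist_force: [-0.6, 0.6, 0.5]
finger_gap: 0.6
clock: 18.8
eef_pos: [253.1, 150.9, 172.8]
eef_rot: [3.129, 0.003, 1.732]
wrist_force: [-0.5, -0.5, -0.0]
finger_gap: 0.3Traceback (most recent call last):
  File "<stdin>", line 2, in <module>
    return _nx.concatenate(arrs, 1, dtype=dtype, casting=casting)
           ~~~~~~~~~~~~~~~^^^^^^^^^^^^^^^^^^^^^^^^^^^^^^^^^^^^^^^
ValueError: all the input array dimensions except for the concatenation axis must match exactly, but along dimension 0, the array at index 0 has size 250 and the array at index 1 has size 234
```

```bash
python3 - <<'E'
from h import *
t=cams.camera("top"); im=cams.camera("scene"); cv2.imwrite("pics/s7.png",np.hstack([t[:250,:480],im[130:380,100:400]])[:,:,::-1])
c=cams.get_calibration("top")
C=np.array([598,1.6]);a=np.radians(9);E_=np.array([[np.cos(a),np.sin(a)],[-np.sin(a),np.cos(a)]])
for px,r,p in blobs(t,c,85,(105,150,60),(130,255,255),50): print("blue",(E_@(np.array(r[0])-C)).round(1),np.round(r[1],1),round(r[2],1))
d=cv2.absdiff(cv2.imread("pics/top0.png")[:,:,::-1].copy(),t).max(2)
for n,(x,y,w,h) in dict(bowl=(50,115,75,75),mug=(135,75,50,42),tin=(350,68,40,42),pot=(390,85,90,75),big1=(195,190,40,85),big2=(318,252,88,38)).items(): print(n,(d[y:y+h,x:x+w]>40).sum())
E
```

```text
blue [-393.9  750.2] [67.  55.3] 2.0
blue [52.  -1.1] [ 12.7 229.3] 8.6
blue [100.8 699.6] [206.9  35.4] 1.9
blue [228.8 683.7] [55.8 35.5] 2.0
bowl 0
mug 0
tin 0
pot 0
big1 345
big2 91
```

View pics/s7.png

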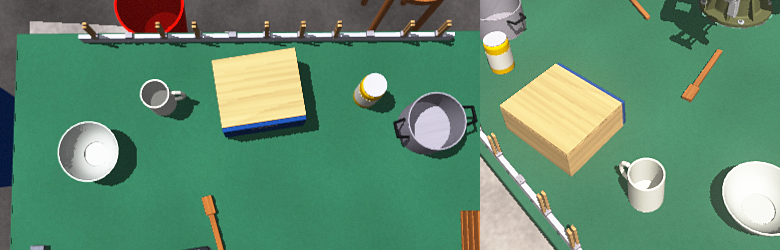

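The drawer looks shut. The top crop shows its blue edge at (265,126) against the cabinet, and the bystanders are unchanged. The raw blue-mask position, 52 mm, leaves a few mm of doubt, so I'll zoom in on the seam.

```bash
python3 - <<'E'
from h import *
t=cams.camera("top"); im=cams.camera("scene")
z=lambda a:cv2.resize(a,None,fx=6,fy=6,interpolation=cv2.INTER_NEAREST)
cv2.imwrite("pics/s8.png",np.vstack([z(t[104:144,210:320]),z(im[185:240,160:270])])[:,:,::-1])
c=cams.get_calibration("top")
C=np.array([598,1.6]);a=np.radians(9);E_=np.array([[np.cos(a),np.sin(a)],[-np.sin(a),np.cos(a)]])
for v in range(114,134): print(v,t[v,265],(E_@(ray(c,265,v,87)-C))[0].round(1))
E
```

```text
114 [249 230 158] 77.8
115 [248 229 158] 75.0
116 [247 227 156] 72.3
117 [247 227 156] 69.6
118 [250 232 163] 66.9
119 [254 239 169] 64.2
120 [249 217 140] 61.5
121 [155 132 124] 58.7
122 [ 24  76 167] 56.0
123 [ 34  88 187] 53.3
124 [ 38  96 197] 50.6
125 [ 24  64 144] 47.9
126 [31 36 53] 45.2
127 [23 29 37] 42.5
128 [12 22 45] 39.8
129 [ 5 20 48] 37.0
130 [ 9 21 48] 34.3
131 [15 36 42] 31.6
132 [22 51 41] 28.9
133 [26 56 44] 26.2
```

View pics/s8.png

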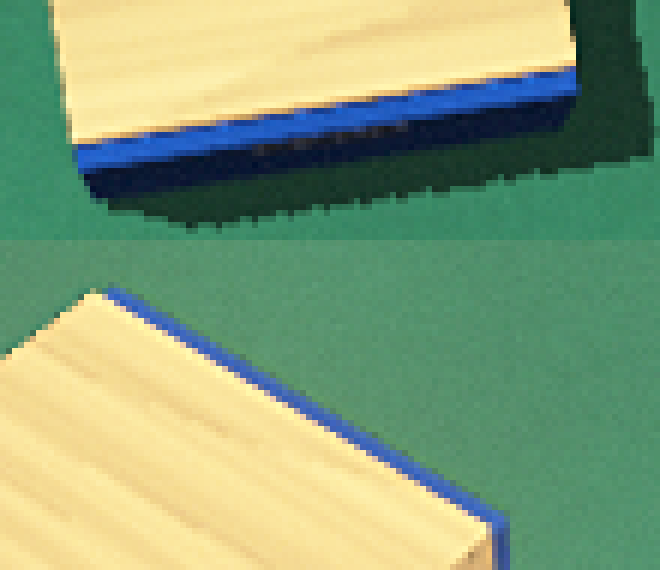

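The zoom shows the blue panel meeting the cabinet edge directly, with no gap in either view. Handing in.

```bash
python3 -c "
from cell import manip,read_state
print(read_state()['clock']); print(manip.sign_off())"
```

```text
19.1
the job is handed in; nothing more can be done
None
```

The job is handed in at 19.1 s: the 170 mm stirrer and the stray peg are in the drawer, and the drawer is shut.

- **Packing:** I laid both flat across the drawer, side by side. The wrist and top views showed them lying flat and clear of each other before I pushed.
- **Closing:** I pushed the panel steadily with closed fingers. Force rose to about 4 N in the catch and the drawer then reached its stop.
- **Last push:** the final small step peaked at about 44 N at the fingertips against the stop, higher than I meant. It is under the 120 N wrist limit, and only the fingertips should have been touching. The 40 N limit is for the arm and gripper body, so I don't expect it to count.
- **Last checks:** about 2 s after I backed off, the top and scene views showed the panel tight on the cabinet with no visible gap. The bowl, mug, tin and pot had no changed pixels in the top view. The rough blue-mask position read about 5 mm short of flush; the zoomed views did not support that.
- **Longer stirrers:** the regions around both changed slightly in the top view. I put this down to the arm's shadow and did not check it separately. I never worked near them.

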